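# Grill the last half cob: tongs, griddle and a click-stop heat dial

## Task

The second half cob still has to go on the electric griddle: take the sprung tongs from the black spoon rest, squeeze them shut on the cob on the chopping board and lay it gently on the free part of the griddle plate, along the ribs and with a clear gap to the cob already there, never touching the corn with the fingers. Lay the tongs back flat on the middle of the spoon rest, as they were, and turn the heat dial up to six clicks from off. Do not shove the other cob or knock the mustard, pepper and salt about.

Things in the scene. Friction and masses are not known exactly. Their poses are not given: they have to be found in the camera images.
- dial (a joint): heat dial, a black fluted knob 45 mm across, 27 mm high, turning on an upright axis. Angle in rad: 0 at the off stop, growing clockwise from above to 4.0. A click stop every 0.4 rad (0.4 = first click ... 4.0 = tenth); let go, it snaps to the nearest; 0.10 to 0.16 N m pulls it over. Starts at off or one of the first three clicks (rarely poised between two).
- dial_grip (a point): point on the dial's axis half-way up the knob, 60 mm above the worktop. The knob stands on a dark box 78 x 74 mm, 46 mm high; a tall crock of utensils stands behind it on the right. A white line on the knob points to the scale: a white dot at off, then a tick a click. At off it points 2.0 rad anticlockwise (from above) from the griddle's +x, at click 5 along +x.
- griddle: electric griddle, fixed: dark cast plate 200 mm deep (x) by 270 mm wide (y); origin on the worktop under its centre. Ribs run along x, tops at z = 52 mm; rim 58 mm high. Bar handles reach y = +164 and -161 mm; the box with the dial is centred at x = -45, y = -183 mm. A cord runs off behind.
- cob_centre (a point): centre of the half cob of sweetcorn on the chopping board: yellow, 92 mm long along its x axis (which points roughly away from the robot), eight-sided, 44 mm across the flats, 48 over the corners, a little thinner at the +x end, about 90 g. Its centre is 22 mm above what it lies on.
- cob_done_centre (a point): centre of the like half cob, loose, that already lies on the griddle plate, roughly along the ribs (x along its length).
- tongs_grip (a point): middle between the grip pads of the sprung tongs, half-way up their arms (20 mm high). Tongs 225 mm long with their hanging loop, about 100 g, lying flat on the spoon rest; x points to the jaws, z up; the arms join 85 mm behind. Pads black, 54 mm long, 60 mm over the outsides when open. Squeezing takes 8 N to begin, 9 N at 50 mm; held at 56 to 58 mm the tongs stay open and do not slip.
- tongs_jaws (a point): middle between the jaws of the tongs, 81 mm ahead of the grip point, 10 mm above their underside. Jaws black, 68 mm long, 24 mm high, 68 mm apart inside when open, 82 mm over the outsides. There is room for the cob between them from 41 mm ahead of the grip point on. Each mm that the pads are squeezed moves the jaws 2 mm; they close on the cob with the pads at about 48 mm.
- tongs_arm (a joint): angle in rad by which the tongs are squeezed: 0 open, about 0.14 on the cob, 0.4 at most; a spring opens them.
- spoon_rest: black oval spoon rest, fixed, 160 mm long (its x axis) by 90 mm wide and 12 mm high; origin under its centre, on the worktop.
- board: light wooden chopping board, fixed, 200 mm (its x axis) by 140 mm, 14 mm thick; origin under its centre, on the worktop.
- mustard_bottle: mustard bottle, 50 x 81 mm and 199 mm high, standing loose behind or in front of the griddle; origin under its centre.
- pepper_mill: wooden pepper mill, 58 mm across and 170 mm high, standing loose behind or in front of the griddle; origin under its centre.
- salt_shaker: glass salt shaker, 44 mm across and 90 mm high, standing loose in front of the dial; origin under its centre.

How it is judged:
By the outcome, as a careful person would: the job done as asked, in the order asked, and still so for the second after the job is handed in, with the robot touching nothing.
It also fails if it takes over 72 s, if anything falls off the work surface, if the arm or the gripper's body presses on something with over 40 N, if the wrist force passes 120 N, or if a joint passes its speed limit or range.

## Robot

A 6-joint arm with a two-finger parallel gripper is mounted at the origin on a cart in front of the work surface, level with it; the furniture and walls round the work are solid. World frame = base frame: x ahead of the robot, y to its left, z up, the work surface at z = 0. Lengths are in m, angles in rad, forces in N, time in s.
With the tool pointing down it reaches from about 0.3 to 0.875 m from the base axis. Payload 4.2 kg.
Tool frame: the origin (TCP) lies at the very end of the fingers, on their centre line; the grasp point (between the pads) lies 19 mm behind it (ctrl.grip_depth is the z of the grasp point in the tool frame, in m); z points along the fingers, y is the line along which they close (so a half turn about z gives the same grasp; the last joint's range is limited). The gripper opens to 85 mm and grips with 20 to 120 N. Pads are 22 mm wide; open, the fingers measure 114 mm over their backs; the gripper's body (76 mm by 85 mm) begins 54 mm behind the grasp point. The pads swing forward as they close: fully open they stand 13 mm farther back than shut.
Start: joints at [1.259, 0.32, 1.565, -0, 1.257, -0.02], TCP at [0.165, 0.551, 0.231] pointing down, gripper open.
Joint ranges: [-3.11, 3.11], [-0.84, 2.01], [0.21, 2.61], [-1.34, 4.49], [0.05, 2.63], [-2.56, 2.56]. Speed limits (rad/s): [2.57, 2.57, 3.14, 3.14, 3.14, 3.14].

## Interface

Orientations are given as a 3x3 rotation matrix whose columns are the frame's x, y, z axes.
In Python, from plant import ctrl, optics, ticket gives the robot as it stands.
- The arm moves only by the tool send_rows, never from a script. Its argument "increments" is a list that holds one entry, the list of rows, each a list of 5 numbers: the opening, from -1 (shut) to 1 (fully open), then the shift along the tool's x, y, z as a fraction of full scale, then the turn about the tool's z as a fraction of full scale. A call has 1 to 20 rows; each row is the pose to reach, as a shift and turn from the pose commanded when the call began, along the tool's axes at that moment; what a row does not reach only later rows make up. Full scale, the value 1, is 200 mm for a shift and 90 degrees for a turn. A row lasts 1/8 s, in which the tool goes at most 62.5 mm and 10.7 degrees, less where a joint would pass 70% of its speed; a pose out of reach is approached as far as the arm can. A call with a number of a shift or a turn outside -1 to 1 is refused whole. A call with a gripper value outside its range is refused whole. The fingers move at their own pace and stop on an object; "grip_force" is the grip in N (left out, the last holds). Time passes only in rows, so rows that repeat a pose let the fingers close. It gives the time, the measured TCP pose, the force, the opening and the grip force at its end, in the units of the state.
- ctrl.read_state(): the state, without advancing time (a new reading comes with each control period).
- optics.grab_frame(name): name is "side" or "top"; returns a dict with "pixels" (400x640x3 uint8, red, green, blue), "K" (3x3 intrinsics, pixels), "distortion" ([k1, k2, p1, p2, k3] as OpenCV has them; the pictures are not rectified), "xyz" and "attitude" of the camera in the world. Camera axes: x right, y down, z forward; pixel columns grow to the right and rows downward; lengths in m; the calibration is good to about 2 mm. A picture is of the moment at which its call begins. There is no depth.
- ticket.job_done(): hands the job in; it is judged then, once.
Trained networks look in a picture, given as the dict that the camera call returned (one of the last four; its "shot" number tells which), for a name from the list of things; names that differ only in an ending like _2 or _b are one class to them, and where a whole thing is asked for, a point or a joint stands for the part that bears it (a point fixed in the world has none). Each returns a list of dicts, best first, with "p" (0 to 1); they miss things now and then, are a little off and sometimes report something else, mostly with a low value. They report only what shows in the picture. A call takes as long as a camera call.
- optics.search_frame(name, picture): "box" ([left, top, right, bottom] in pixels, round what is visible of it).
- optics.place_of(name, picture): "pixel" ([row, column] in pixels: a listed point, or the origin of a listed thing).
The state is a dict: "time": time; "joints": joint angles; "joint_vel": joint speeds; "joint_torque": joint torques, N m; "tcp_pos": TCP position; "tcp_rot": TCP orientation; "contact_force": force on the tool from outside, world axes, zero at the start; "wrist_torque": the same for the moment, N m; "gripper_width": finger opening in m; "gripper_force": force on a finger pad.
Only numpy, scipy, OpenCV 4.12 (cv2) and the standard library are available. Lean on these libraries where they do the work, as an engineer would, in place of code of your own. Each camera call takes 0.05 s, during which the arm holds its last target. There are 200 camera calls.

## Working session

There is one attempt and no reset: what is moved stays moved. The work goes in short steps, Python scripts to look and compute and a tool call to move; the robot and the scene stay as the last step left them, time stands still between calls to the robot, and variables do not carry over. Pictures are saved under pics/ and viewed, at most 10 in all, crops included, and the job is handed in when it is done.

Besides the shell and the picture viewer there is one more tool, called as name(argument=value, ...) on one line, values as JSON. send_rows: Moves the arm, as the interface text tells. Shift numbers are shares of 200 mm and turn numbers shares of 90 degrees, none past 1 either way. Its arguments: {"type":"object","properties":{"increments":{"type":"array"},"grip_force":{"type":"number"}},"required":["increments"]}

```bash
ls; mkdir -p pics
cat > h.py <<'E'
import numpy as np, cv2
from plant import ctrl, optics, ticket
def ray(pic,rc):
    K=np.array(pic["K"],float);d=np.array(pic["distortion"],float)
    u=cv2.undistortPoints(np.array([[[rc[1],rc[0]]]],float),K,d)[0,0]
    R=np.array(pic["attitude"],float)
    if R.shape!=(3,3): print("att",R)
    return np.array(pic["xyz"],float),R@np.array([u[0],u[1],1.])
def onz(pic,rc,z):
    o,v=ray(pic,rc); return o+v*(z-o[2])/v[2]
def proj(pic,P):
    R=np.array(pic["attitude"]);t=-R.T@np.array(pic["xyz"])
    return cv2.projectPoints(np.array(P,float).reshape(-1,1,3),cv2.Rodrigues(R.T)[0],t,np.array(pic["K"],float),np.array(pic["distortion"],float))[0].reshape(-1,2)
def tri(p1,a,p2,b):
    o1,v1=ray(p1,a);o2,v2=ray(p2,b)
    A=np.stack([v1,-v2],1);s=np.linalg.lstsq(A,o2-o1,rcond=None)[0]
    q1=o1+s[0]*v1;q2=o2+s[1]*v2
    return (q1+q2)/2,np.linalg.norm(q1-q2)
def save(pic,n): cv2.imwrite("pics/"+n,np.array(pic["pixels"])[:,:,::-1])
E
python3 - <<'E'
from h import *
np.set_printoptions(precision=4,suppress=True)
t=optics.grab_frame("top");s=optics.grab_frame("side")
save(t,"t0.png");save(s,"s0.png")
print(t["xyz"],s["xyz"],np.array(t["attitude"]),np.array(s["attitude"]))
Z=dict(dial_grip=.06,griddle=0,cob_centre=.036,cob_done_centre=.074,tongs_grip=None,tongs_jaws=None,spoon_rest=0,board=0,mustard_bottle=0,pepper_mill=0,salt_shaker=0)
for n,z in Z.items():
    a=optics.place_of(n,t);b=optics.place_of(n,s)
    print(n,[(np.round(x["pixel"],1).tolist(),round(x["p"],2)) for x in a[:2]],[(np.round(x["pixel"],1).tolist(),round(x["p"],2)) for x in b[:2]])
    if a and b: print("  tri",*tri(t,a[0]["pixel"],s,b[0]["pixel"]))
    if z is not None:
        if a: print("  top",onz(t,a[0]["pixel"],z))
        if b: print("  side",onz(s,b[0]["pixel"],z))
st=ctrl.read_state();print(st["tcp_pos"],np.array(st["tcp_rot"]),st["gripper_width"],ctrl.grip_depth)
E
```

```text
pics
[0.25   0.005  1.4297] [0.3953 1.0116 0.4515] [[ 0.0568 -0.9751  0.2142]
 [-0.9984 -0.0565  0.0078]
 [ 0.0045 -0.2143 -0.9767]] [[-0.9923 -0.0466  0.115 ]
 [-0.124   0.3414 -0.9317]
 [ 0.0042 -0.9388 -0.3445]]
dial_grip [([195.0, 351.6], 0.58)] [([198.1, 314.7], 0.51)]
  tri [ 0.5486 -0.0991  0.0547] 0.0014696832369476157
  top [ 0.5482 -0.0987  0.06  ]
  side [ 0.5458 -0.0839  0.06  ]
griddle [] [([238.1, 289.1], 0.58)]
  side [0.5935 0.081  0.    ]
cob_centre [([210.5, 421.6], 0.85)] [([180.8, 337.1], 0.71)]
  tri [ 0.5048 -0.3445  0.0398] 0.013724105972350822
  top [ 0.5125 -0.3456  0.036 ]
  side [ 0.4987 -0.3532  0.036 ]
cob_done_centre [([184.4, 305.4], 0.65)] [([214.3, 292.9], 0.84)]
  tri [0.5807 0.0615 0.0615] 0.009666748277758421
  top [0.5728 0.0604 0.074 ]
  side [0.5798 0.0896 0.074 ]
tongs_grip [([211.2, 213.5], 0.94)] [([297.2, 322.6], 0.77)]
  tri [0.4689 0.3773 0.021 ] 0.003930154355574827
tongs_jaws [([190.1, 215.5], 0.67)] [([290.7, 283.3], 0.57)]
  tri [0.5449 0.3766 0.0284] 5.92324138191701e-05
spoon_rest [([206.2, 217.7], 0.86)] [([303.3, 312.5], 0.87), ([2
[... 187 characters left out ...]

  tri [ 0.5088 -0.3655 -0.0074] 0.010144470091944701
  top [ 0.5126 -0.3637  0.    ]
  side [ 0.5018 -0.3408  0.    ]
mustard_bottle [([247.9, 312.3], 0.76)] [([233.0, 372.4], 0.88), ([235.9, 289.1], 0.73)]
  tri [0.3671 0.0252 0.0034] 0.0026851772750020363
  top [0.366  0.0253 0.    ]
  side [0.3682 0.0173 0.    ]
pepper_mill [([152.2, 245.3], 0.79)] []
  top [0.6985 0.2905 0.    ]
salt_shaker [([236.6, 356.4], 0.66)] [([216.8, 356.2], 0.67)]
  tri [ 0.4168 -0.1271 -0.0124] 0.0029017268368653018
  top [ 0.4139 -0.1259  0.    ]
  side [ 0.4176 -0.0971  0.    ]
[0.1654 0.5507 0.2313] [[-0.9577  0.2877  0.    ]
 [ 0.2877  0.9577  0.0001]
 [ 0.      0.0001 -1.    ]] 0.08537842481791634 -0.0187
```

Run:
```python
import cv2
t=cv2.imread("pics/t0.png");s=cv2.imread("pics/s0.png")
cv2.imwrite("pics/t0c.png",cv2.resize(t[130:290,190:460],(0,0),fx=2.96,fy=2.96,interpolation=cv2.INTER_CUBIC))
cv2.imwrite("pics/s0c.png",cv2.resize(s[120:360,180:480],(0,0),fx=2.5,fy=2.5,interpolation=cv2.INTER_CUBIC))
```

```text
(no output)
```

View pics/t0c.png

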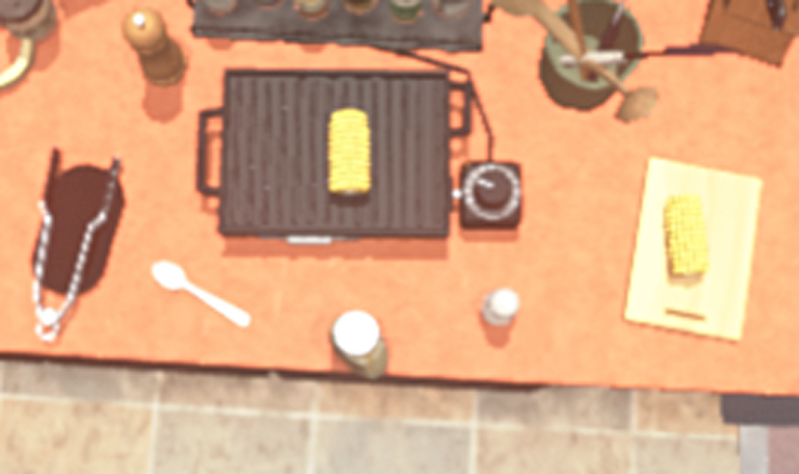

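View pics/s0c.png

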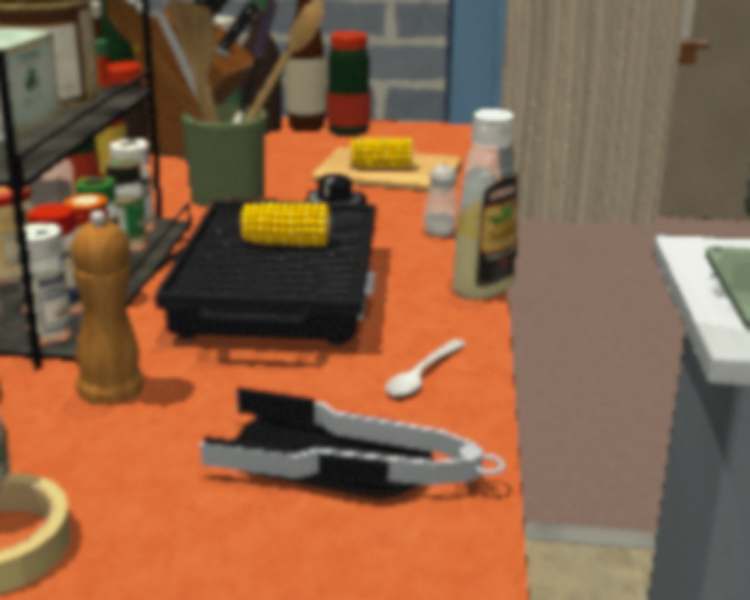

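```bash
cat > fit.py <<'E'
from h import *
from scipy.optimize import minimize
S=4
def box(x0,x1,y0,y1,z0,z1): return np.array([[x,y,z] for x in(x0,x1) for y in(y0,y1) for z in(z0,z1)],float)
def seg(a,b,w,z0,z1):
    a,b=np.array(a,float),np.array(b,float);d=(b-a)/np.linalg.norm(b-a);n=np.array([-d[1],d[0]])*w/2
    return np.array([[*q,z] for q in(a+n,a-n,b+n,b-n) for z in(z0,z1)])
def put(P,x,y,a):
    c,s=np.cos(a),np.sin(a);Q=P.copy();Q[:,0]=x+c*P[:,0]-s*P[:,1];Q[:,1]=y+s*P[:,0]+c*P[:,1];return Q
def render(pic,hulls,roi):
    r0,r1,c0,c1=roi;M=np.zeros(((r1-r0)*S,(c1-c0)*S),np.uint8)
    for H in hulls:
        p=(proj(pic,H)-[c0,r0]+.5)*S-.5
        cv2.fillConvexPoly(M,np.round(cv2.convexHull(p.astype(np.float32))*16).astype(np.int32),255,shift=4)
    return cv2.GaussianBlur(cv2.resize(M,(c1-c0,r1-r0),interpolation=cv2.INTER_AREA),(0,0),1.0).astype(float)/255
def soft(m,roi): return cv2.GaussianBlur((m[roi[0]:roi[1],roi[2]:roi[3]]*255).astype(np.uint8),(0,0),1.0).astype(float)/255
def fit(views,model,p0,step):
    T=[soft(m,roi) for _,m,roi in views]
    f=lambda p:sum(((render(v[0],model(p),v[2])-t)**2).sum()/ t.sum() for v,t in zip(views,T))
    best=None
    for k in range(2):
        x=p0 if best is None else best.x
        sim=np.vstack([x]+[x+np.eye(len(x))[i]*step[i]/(k+1) for i in range(len(x))])
        best=minimize(f,x,method="Nelder-Mead",options=dict(initial_simplex=sim,maxiter=600,xatol=1e-4,fatol=1e-5))
    return best.x,best.fun
def octa(z,s=22):
    o=[]
    for x,k in((-46,1),(20,1.),(46,.9)):
        for i in range(8):
            a=np.pi/8+i*np.pi/4;r=24*k
            o.append([x/1e3,r*np.cos(a)/1e3,z+r*np.sin(a)/1e3])
    return np.array(o)
def yellow(pic):
    h=cv2.cvtColor(pic["pixels"],cv2.COLOR_RGB2HSV).astype(int);return (h[...,0]>20)&(h[...,0]<36)&(h[...,1]>150)&(h[...,2]>70)
def norange(pic):
    h=cv2.cvtColor(pic["pixels"],cv2.COLOR_RGB2HSV).astype(int);return ~((h[...,0]<16)&(h[...,1]>110)&(h[...,2]>75))
def dark(pic): return pic["pixels"].max(2)<95
def roi(pic,P,m=6):
    p=proj(pic,P);a=p.min(0)-m;b=p.max(0)+m
    return [max(0,int(a[1])),min(400,int(b[1])),max(0,int(a[0])),min(640,int(b[0]))]
def tongs(x,y,a,z=.012):
    o=[box(-.110,-.085,-.008,.008,z+.005,z+.015)]
    for s in(1,-1):
        o+=[seg((-.088,s*.005),(-.027,s*.026),.005,z,z+.02),seg((-.027,s*.028),(.027,s*.028),.005,z,z+.02),
            seg((.027,s*.028),(.047,s*.037),.005,z,z+.022),seg((.047,s*.0375),(.115,s*.0375),.006,z-.002,z+.022)]
    return [put(q,x,y,a) for q in o]
def rest(x,y,a):
    t=np.linspace(0,2*np.pi,24,endpoint=False)
    return [put(np.array([[.08*np.cos(k),.045*np.sin(k),z] for k in t for z in(0,.012)]),x,y,a)]
E
cat > m1.py <<'E'
from fit import *
np.set_printoptions(precision=4,suppress=True)
t=optics.grab_frame("top");s=optics.grab_frame("side")
for n,z,g in(("cob",.036,(.507,-.345)),("done",.074,(.577,.06))):
    for V in([t],[s],[t,s]):
        vs=[(v,yellow(v),roi(v,put(octa(z),*g,0))) for v in V]
        print(n,len(V),*fit(vs,lambda p:[put(octa(z),*p)],np.array([*g,0.]),[.01,.01,.1]))
mod=lambda p:tongs(*p[:3])+rest(*p[3:])
p0=np.array([.469,.377,-.1,.4905,.37,-.1])
for V in([t],[s],[t,s]):
    vs=[(v,norange(v),roi(v,np.vstack(mod(p0)),5)) for v in V]
    x,e=fit(vs,mod,p0,[.01,.01,.1,.01,.01,.1]);print("tongs/rest",x,e)
vs=[(v,norange(v),roi(v,np.vstack(mod(p0)),5)) for v in(t,s)]
for v,n in((t,"t"),(s,"s")):
    r=roi(v,np.vstack(mod(p0)),5);A=v["pixels"][r[0]:r[1],r[2]:r[3],::-1]
    R=(render(v,mod(x),r)*255).astype(np.uint8);M=(norange(v)[r[0]:r[1],r[2]:r[3]]*255).astype(np.uint8)
    B=np.hstack([A,np.dstack([R,M*0,M])]);cv2.imwrite(f"pics/dbg_{n}.png",cv2.resize(B,(0,0),fx=3,fy=3))
a=cv2.imread("pics/dbg_t.png");b=cv2.imread("pics/dbg_s.png");W=max(a.shape[1],b.shape[1])
c=np.vstack([cv2.copyMakeBorder(q,0,0,0,W-q.shape[1],cv2.BORDER_CONSTANT) for q in(a,b)]);k=min(1,780/W,590/c.shape[0]);cv2.imwrite("pics/dbg.png",cv2.resize(c,(0,0),fx=k,fy=k))
gr=lambda p:[put(q,*p) for q in(box(-.1,.1,-.135,.135,.012,.058),box(-.084,-.006,-.22,-.146,0,.046),octa(.06)*[.4,.9,1]*0+put(octa(.06)*0,0,0,0)) if np.ptp(q)>0]
for V in([t],[t,s]):
    vs=[]
    for v in V:
        m=dark(v)|yellow(v)
        vs.append((v,m,roi(v,put(box(-.1,.1,-.135,.135,.012,.058),.59,.075,0),4)))
    print("griddle",*fit(vs,lambda p:[put(box(-.1,.1,-.135,.135,.012,.058),*p)],np.array([.59,.075,0.]),[.01,.01,.1]))
r=roi(t,put(box(-.04,.04,-.04,.04,0,.07),.548,-.099,0),3);cv2.imwrite("pics/dial.png",cv2.resize(t["pixels"][r[0]:r[1],r[2]:r[3],::-1],(0,0),fx=14,fy=14,interpolation=cv2.INTER_CUBIC));print(r)
for n in("tongs_grip","tongs_jaws","dial_grip"):
    a=optics.place_of(n,t);b=optics.place_of(n,s)
    if a and b: print(n,*tri(t,a[0]["pixel"],s,b[0]["pixel"]))
E
python3 m1.py
```

```text
cob 1 [ 0.507 -0.345  0.   ] inf
cob 1 [ 0.5162 -0.3512  0.0768] 0.07506308654630406
cob 2 [ 0.507 -0.345  0.   ] inf
done 1 [0.577 0.06  0.   ] inf
done 1 [0.5857 0.0508 0.0775] 0.005243766304222809
done 2 [0.577 0.06  0.   ] inf
tongs/rest [ 0.4589  0.385  -0.1246  0.3291  0.4741  0.5738] 0.20430357233510313
tongs/rest [ 0.4616  0.382  -0.1184  0.484   0.3674 -0.1894] 0.06358012670482788
tongs/rest [ 0.459   0.3842 -0.1263  0.4849  0.3796 -0.0862] 1.5939439600827723
griddle [ 0.9731 -0.0248 -2.3877] 0.3408688897635538
griddle [ 0.8774  0.3265 -4.3509] 1.29974419703662
[179, 213, 335, 367]
tongs_grip [0.4725 0.3737 0.0138] 0.012426867687516491
tongs_jaws [0.5422 0.3704 0.0248] 0.00015119413303914353
dial_grip [ 0.5506 -0.0953  0.0663] 0.006578233855918712fit.py:19: RuntimeWarning: divide by zero encountered in scalar divide
  f=lambda p:sum(((render(v[0],model(p),v[2])-t)**2).sum()/ t.sum() for v,t in zip(views,T))
  np.max(np.abs(fsim[0] - fsim[1:])) <= fatol):
```

View pics/dbg.png

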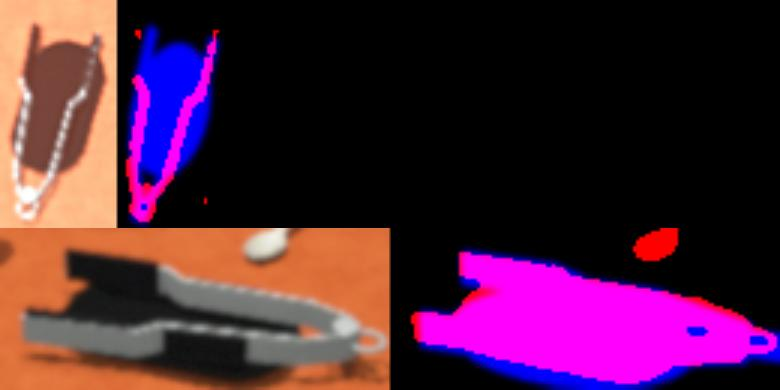

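View pics/dial.png

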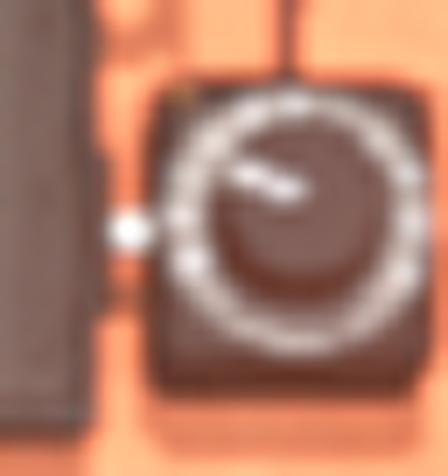

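```bash
cat >> fit.py <<'E'
def hsv(pic): return [c.astype(int) for c in cv2.split(cv2.cvtColor(pic["pixels"],cv2.COLOR_RGB2HSV))]
def istop(pic): return pic["xyz"][2]>1
_y,_n,_d=yellow,norange,dark
def yellow(pic):
    h,s,v=hsv(pic);return (h>20)&(h<36)&(s>130)&(v>70) if istop(pic) else _y(pic)
def norange(pic):
    h,s,v=hsv(pic);return (v<185)|(s<75) if istop(pic) else _n(pic)
def dark(pic):
    h,s,v=hsv(pic);return (v<160) if istop(pic) else _d(pic)
E
sed -i 's/((h>20)/(h>20)/' fit.py
python3 - <<'E'
from fit import *
t=optics.grab_frame("top")
h,s,v=hsv(t)
for n,P in (("cob",(.512,-.346,.06)),("done",(.575,.06,.09)),("board",(.55,-.39,.014)),("plate",(.57,.13,.052)),("rest",(.50,.37,.012)),("wood",(.42,.2,0))):
    c,r=proj(t,[P])[0].astype(int);print(n,t["pixels"][r-1:r+2,c-1:c+2].reshape(-1,3).mean(0),[q[r-1:r+2,c-1:c+2].mean().round() for q in(h,s,v)])
E
sed -i '/^gr=/d' m1.py; python3 m1.py 2>&1 | grep -v Warn
```

```text
cob [253.77777778 248.55555556 146.33333333] [np.float64(29.0), np.float64(108.0), np.float64(254.0)]
done [253.33333333 246.33333333 139.44444444] [np.float64(28.0), np.float64(114.0), np.float64(253.0)]
board [255.         249.44444444 199.66666667] [np.float64(27.0), np.float64(55.0), np.float64(255.0)]
plate [126.88888889 103.44444444  96.55555556] [np.float64(7.0), np.float64(61.0), np.float64(127.0)]
rest [120.44444444  68.55555556  58.11111111] [np.float64(5.0), np.float64(132.0), np.float64(120.0)]
wood [254.         197.88888889 154.44444444] [np.float64(13.0), np.float64(100.0), np.float64(254.0)]
cob 1 [ 0.5151 -0.3363  0.0097] 7.129332891644186
cob 1 [ 0.5161 -0.3509  0.079 ] 0.07063864655560156
cob 2 [ 0.5156 -0.3392  0.151 ] 7.248890617372719
done 1 [0.5849 0.0555 0.1476] 8.21115956348945
done 1 [0.5858 0.0508 0.058 ] 0.005251368530934082
done 2 [0.5855 0.0541 0.0862] 8.244492584655886
tongs/rest [ 0.46    0.3828 -0.136   0.4891  0.3736 -0.1106] 0.029120053740406337
tongs/rest [ 0.4616  0.382  -0.1151  0.4838  0.3678 -0.1783] 0.06395782726301923
tongs/rest [ 0.4614  0.3824 -0.1274  0.4879  0.3717 -0.1265] 0.1084546033025236
griddle [0.5925 0.0699 0.0576] 0.1120741360959696
griddle [0.5915 0.0699 0.058 ] 0.2507694289796317
[179, 213, 335, 367]
tongs_grip [0.464  0.3786 0.0163] 0.0016226592943174845
dial_grip [ 0.5499 -0.1067  0.0558] 0.021884603087521073
```

View pics/dbg.png

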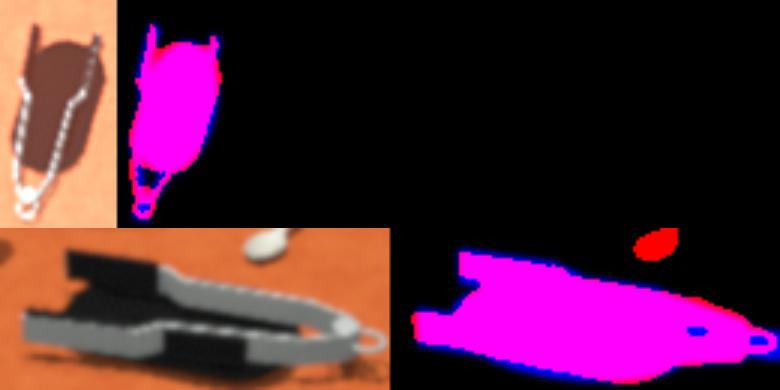

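```bash
cat > go.py <<'E'
from h import *
import sys
def go(x,y,z,yaw):
    """yaw = world angle of the held x axis (tool y = that axis + 90deg, or its opposite)"""
    s=ctrl.read_state();R=np.array(s["tcp_rot"]);p=np.array(s["tcp_pos"])
    d=R.T@(np.array([x,y,z])-p)/.2
    a=np.arctan2(R[1,1],R[0,1]);dw=(yaw+np.pi/2-a+np.pi/2)%np.pi-np.pi/2
    print("t",round(s["time"],2),"tcp",p.round(4),"yawx",round(a-np.pi/2,4),"w",round(s["gripper_width"],4),"F",np.round(s["contact_force"],1),"j6",round(s["joints"][5],2))
    print("shift",d.round(3),"turn",round(-dw/(np.pi/2),3),"(-> other grip",round(-(dw-np.sign(dw)*np.pi)/(np.pi/2),3),")")
if __name__=="__main__": go(*map(float,sys.argv[1:]))
E
python3 go.py .461 .3825 .10 -.127; sed -i 's/(s>130)/(s>82)/' fit.py
```

```text
t 2.05 tcp [0.1654 0.5507 0.2313] yawx -0.2917 w 0.0854 F [ 0.1  0.6 -0.4] j6 -0.02
shift [-1.657 -0.38   0.657] turn -0.105 (-> other grip 1.895 )
```

send_rows(increments=[[[1,-0.25,-0.05,0.0,-0.03],[1,-0.5,-0.1,0.1,-0.06],[1,-0.75,-0.17,0.2,-0.104],[1,-1,-0.23,0.3,-0.104],[1,-1,-0.23,0.3,-0.104]]])

```text
time: 2.68
tcp_pos: [0.3456, 0.4467, 0.1697]
tcp_rot: [[-0.991, 0.133, -0.002], [0.133, 0.991, -0.003], [0.001, -0.003, -1.0]]
contact_force: [-0.5, 0.1, 0.2]
gripper_width: 0.0852
gripper_force: 0.0
```

```bash
python3 go.py .461 .3825 .014 -.127
```

```text
t 2.67 tcp [0.3456 0.4467 0.1697] yawx -0.1331 w 0.0852 F [-0.5  0.1  0.2] j6 -0.55
shift [-0.615 -0.239  0.778] turn -0.004 (-> other grip 1.996 )
```

send_rows(increments=[[[1,-0.3,-0.12,0.0,-0.004],[1,-0.615,-0.239,0.1,-0.004],[1,-0.615,-0.239,0.3,-0.004],[1,-0.615,-0.239,0.42,-0.004],[1,-0.615,-0.239,0.54,-0.004],[1,-0.615,-0.239,0.54,-0.004]]])

```text
time: 3.42
tcp_pos: [0.4581, 0.3861, 0.0621]
tcp_rot: [[-0.993, 0.121, -0.003], [0.121, 0.993, -0.002], [0.003, -0.002, -1.0]]
contact_force: [-0.4, -0.9, 0.1]
gripper_width: 0.0852
gripper_force: 0.0
```

```bash
python3 go.py .461 .3825 .013 -.127; python3 m1.py | grep -v tongs
python3 - <<'E'
import sys;sys.path.insert(0,'.')
from h import *
s=optics.grab_frame("side");cv2.imwrite("pics/g1.png",cv2.resize(s["pixels"][200:360,230:430,::-1],(0,0),fx=3.5,fy=3.5,interpolation=cv2.INTER_CUBIC))
E
```

```text
t 3.42 tcp [0.4581 0.3861 0.0621] yawx -0.1214 w 0.0852 F [-0.4 -0.9  0.1] j6 -0.77
shift [-0.017 -0.016  0.245] turn 0.004 (-> other grip -1.996 )
cob 1 [ 0.5185 -0.3445  0.1512] 0.04799072106709548
cob 1 [ 0.507 -0.345  0.   ] inf
cob 2 [ 0.507 -0.345  0.   ] inf
done 1 [0.5883 0.0536 0.0587] 0.026496058513749678
done 1 [0.5902 0.0509 0.1477] 0.04299789315801228
done 2 [0.5896 0.0528 0.0952] 0.09099702842023216
griddle [0.5925 0.0699 0.0576] 0.041204550274987366
griddle [0.5876 0.0695 0.0535] 0.2344667223640573
[179, 213, 335, 367]fit.py:19: RuntimeWarning: divide by zero encountered in scalar divide
  f=lambda p:sum(((render(v[0],model(p),v[2])-t)**2).sum()/ t.sum() for v,t in zip(views,T))
  np.max(np.abs(fsim[0] - fsim[1:])) <= fatol):
```

View pics/g1.png

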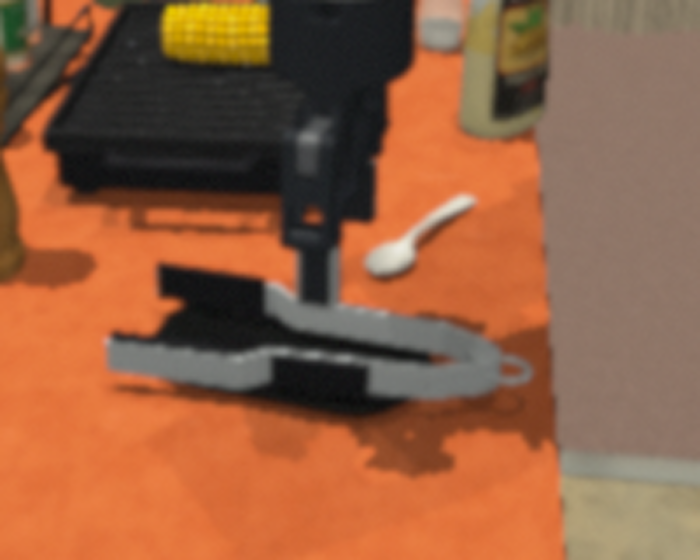

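Run:
```python
from h import *
s=optics.grab_frame("side")
c,q=np.cos(-.127),np.sin(-.127)
for n,x,y,X,Y,z in(("near tip",0,.047,.4581,.3861,.075),("far tip",0,-.047,.4581,.3861,.075),("near pad mid",0,.03,.461,.3825,.022),("far pad mid",0,-.03,.461,.3825,.022),("near pad bot -27",-.027,.03,.461,.3825,.012),("near pad bot +27",.027,.03,.461,.3825,.012)):
    p=proj(s,[[X+c*x-q*y,Y+q*x+c*y,z]])[0];print(n,((p-[230,200])*3.5).round())
```

```text
near tip [318. 312.]
far tip [358. 223.]
near pad mid [320. 376.]
far pad mid [346. 315.]
near pad bot -27 [370. 400.]
near pad bot +27 [272. 384.]
```

```bash
python3 go.py .461 .3825 .013 -.127
```

```text
t 3.92 tcp [0.4597 0.3861 0.0638] yawx -0.1222 w 0.0855 F [ 0.2  0.1 -0.2] j6 -0.77
shift [-0.008 -0.017  0.254] turn 0.003 (-> other grip -1.997 )
```

send_rows(increments=[[[1,-0.017,-0.015,0.08,0],[1,-0.017,-0.015,0.16,0],[1,-0.017,-0.015,0.21,0],[1,-0.017,-0.015,0.245,0],[1,-0.017,-0.015,0.245,0]]], grip_force=20)

```text
time: 4.55
tcp_pos: [0.4623, 0.3824, 0.0136]
tcp_rot: [[-0.993, 0.122, -0.001], [0.122, 0.993, -0.001], [0.001, -0.001, -1.0]]
contact_force: [0.1, -0.4, 0.8]
gripper_width: 0.0855
gripper_force: 0.0
```

```bash
python3 go.py .461 .3825 .013 -.127
```

```text
t 4.55 tcp [0.4623 0.3824 0.0136] yawx -0.1221 w 0.0855 F [ 0.1 -0.4  0.8] j6 -0.78
shift [ 0.007 -0.     0.003] turn 0.003 (-> other grip -1.997 )
```

send_rows(increments=[[[0.6,0,0,0,0],[0.45,0,0,0,0],[0.335,0,0,0,0],[0.335,0,0,0,0],[0.335,0,0,0,0],[0.335,0,0,0,0]]], grip_force=30)

```text
time: 5.3
tcp_pos: [0.4631, 0.3828, 0.0155]
tcp_rot: [[-0.993, 0.122, 0.001], [0.122, 0.993, 0.001], [-0.001, 0.001, -1.0]]
contact_force: [-0.8, -1.7, 5.8]
gripper_width: 0.0576
gripper_force: 8.9
```

send_rows(increments=[[[0.335,0,0,-0.04,0],[0.335,0,0,-0.12,0],[0.335,0,0,-0.25,0],[0.335,0,0,-0.4,0],[0.335,0,-0.05,-0.6,0],[0.335,0,-0.15,-0.8,0],[0.335,0,-0.3,-0.95,0],[0.335,0,-0.5,-1,0],[0.335,0,-0.7,-1,0],[0.335,0,-0.9,-1,0],[0.335,0,-1,-1,0],[0.335,0,-1,-1,0]]])

```text
time: 6.8
tcp_pos: [0.4383, 0.1835, 0.215]
tcp_rot: [[-0.992, 0.124, 0.001], [0.124, 0.992, 0.001], [-0.001, 0.001, -1.0]]
contact_force: [0.2, 0.3, -1.0]
gripper_width: 0.0573
gripper_force: 7.7
```

```bash
python3 go.py .425 -.15 .27 .11
python3 - <<'E'
from h import *
s=optics.grab_frame("side");t=optics.grab_frame("top")
a=cv2.resize(s["pixels"][40:280,200:440,::-1],(0,0),fx=2.,fy=2.,interpolation=cv2.INTER_CUBIC)
b=cv2.resize(t["pixels"][150:270,210:350,::-1],(320,274),interpolation=cv2.INTER_CUBIC)
cv2.imwrite("pics/l1.png",np.hstack([a,cv2.copyMakeBorder(b,0,480-274,0,0,cv2.BORDER_CONSTANT)]))
E
```

```text
t 6.8 tcp [0.4383 0.1835 0.215 ] yawx -0.1241 w 0.0573 F [ 0.2  0.3 -1. ] j6 -1.07
shift [-0.141 -1.663 -0.277] turn -0.149 (-> other grip 1.851 )
```

View pics/l1.png

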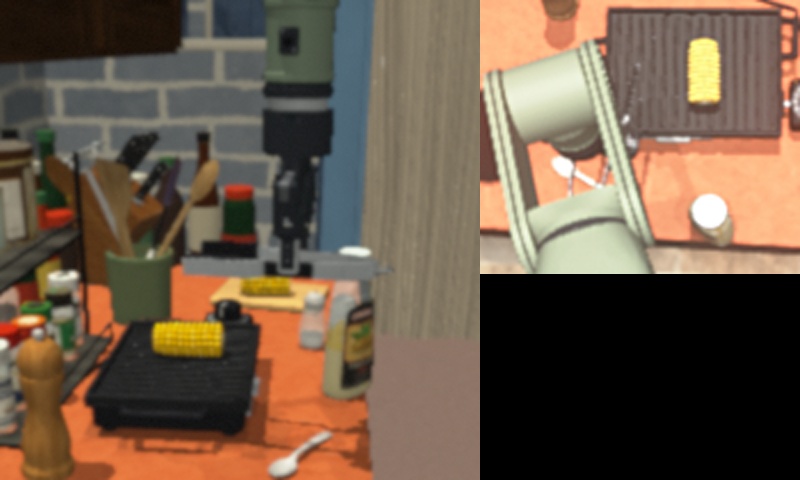

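```bash
cat > m2.py <<'E'
from fit import *
np.set_printoptions(precision=4,suppress=True)
t=optics.grab_frame("top");s=optics.grab_frame("side")
for n,z,g in(("cob",.036,(.517,-.347)),("done",.074,(.587,.052))):
    for V in([t],[s],[t,s]):
        vs=[(v,yellow(v),roi(v,put(octa(z),*g,0))) for v in V]
        print(n,len(V),*fit(vs,lambda p:[put(octa(z),*p)],np.array([*g,0.06]),[.006,.006,.1]))
E
python3 m2.py
```

```text
cob 1 [ 0.5186 -0.345   0.1556] 0.052010822561287695
cob 1 [ 0.5157 -0.342   0.1319] 0.4091668082611821
cob 2 [ 0.5171 -0.3449  0.1265] 0.4734164888263132
done 1 [0.5881 0.0535 0.0507] 0.027201149259081656
done 1 [0.5856 0.0512 0.0649] 0.005390202350901014
done 2 [0.5864 0.0526 0.0581] 0.04203343723384409
```

send_rows(increments=[[[0.335,0,0,-0.14,0],[0.335,0,-0.1,-0.28,0],[0.335,0,-0.3,-0.3,-0.03],[0.335,0,-0.5,-0.3,-0.06],[0.335,0,-0.7,-0.3,-0.09],[0.335,0,-0.9,-0.3,-0.12],[0.335,0,-1,-0.3,-0.12],[0.335,0,-1,-0.3,-0.12]]])

```text
time: 8.0
tcp_pos: [0.4142, -0.0147, 0.2742]
tcp_rot: [[-0.998, -0.065, 0.0], [-0.065, 0.998, 0.0], [-0.0, 0.0, -1.0]]
contact_force: [0.1, 0.6, -1.0]
gripper_width: 0.0573
gripper_force: 7.7
```

```bash
python3 go.py .425 -.17 .27 .11
```

```text
t 8.0 tcp [ 0.4142 -0.0147  0.2742] yawx 0.0649 w 0.0573 F [ 0.1  0.6 -1. ] j6 -1.7
shift [-0.004 -0.779  0.021] turn -0.029 (-> other grip 1.971 )
```

send_rows(increments=[[[0.335,0,-0.2,0,-0.01],[0.335,0,-0.45,0,-0.02],[0.335,0,-0.7,0,-0.04],[0.335,0,-0.9,0,-0.04],[0.335,0,-1,0,-0.04],[0.335,0,-1,0,-0.04]]])

```text
time: 8.75
tcp_pos: [0.4277, -0.2138, 0.2739]
tcp_rot: [[-0.992, -0.128, -0.0], [-0.128, 0.992, 0.001], [0.0, 0.001, -1.0]]
contact_force: [-0.6, 1.4, -1.1]
gripper_width: 0.0572
gripper_force: 7.7
```

```bash
python3 go.py .4247 -.3571 .12 .125
```

```text
t 8.75 tcp [ 0.4277 -0.2138  0.2739] yawx 0.1286 w 0.0572 F [-0.6  1.4 -1.1] j6 -2.19
shift [ 0.107 -0.71   0.769] turn 0.002 (-> other grip -1.998 )
```

send_rows(increments=[[[0.335,0.02,-0.2,0,0],[0.335,0.06,-0.45,0,0],[0.335,0.107,-0.71,0.1,0.002],[0.335,0.107,-0.71,0.3,0.002],[0.335,0.107,-0.71,0.5,0.002],[0.335,0.107,-0.71,0.65,0.002],[0.335,0.107,-0.71,0.769,0.002],[0.335,0.107,-0.71,0.769,0.002],[0.335,0.107,-0.71,0.769,0.002]]])

```text
time: 9.88
tcp_pos: [0.4253, -0.3571, 0.1216]
tcp_rot: [[-0.992, -0.127, 0.002], [-0.127, 0.992, -0.001], [-0.001, -0.001, -1.0]]
contact_force: [-0.2, 0.0, -1.2]
gripper_width: 0.057
gripper_force: 7.7
```

```bash
python3 go.py .4247 -.3571 .036 .125
python3 - <<'E'
from fit import *
s=optics.grab_frame("side");t=optics.grab_frame("top")
p=ctrl.read_state()["tcp_pos"]
def draw(v,r,f):
    A=cv2.resize(v["pixels"][r[0]:r[1],r[2]:r[3],::-1],(0,0),fx=f,fy=f,interpolation=cv2.INTER_CUBIC)
    for H in tongs(p[0],p[1],.125,p[2]-.003)+[put(octa(.036),.517,-.3455,.125)]:
        q=cv2.convexHull(((proj(v,H)-[r[2],r[0]]+.5)*f).astype(np.float32)).astype(int);cv2.polylines(A,[q],True,(255,0,0),1)
    return A
a=draw(s,[120,230,270,420],5);b=draw(t,[170,260,385,475],0+5)
cv2.imwrite("pics/c1.png",cv2.resize(np.vstack([a[:, :750],cv2.copyMakeBorder(b,0,0,0,750-b.shape[1],cv2.BORDER_CONSTANT)]),(0,0),fx=.59,fy=.59))
E
```

```text
t 9.88 tcp [ 0.4253 -0.3571  0.1216] yawx 0.1272 w 0.057 F [-0.2  0.  -1.2] j6 -2.42
shift [0.004 0.001 0.428] turn 0.001 (-> other grip -1.999 )
```

View pics/c1.png

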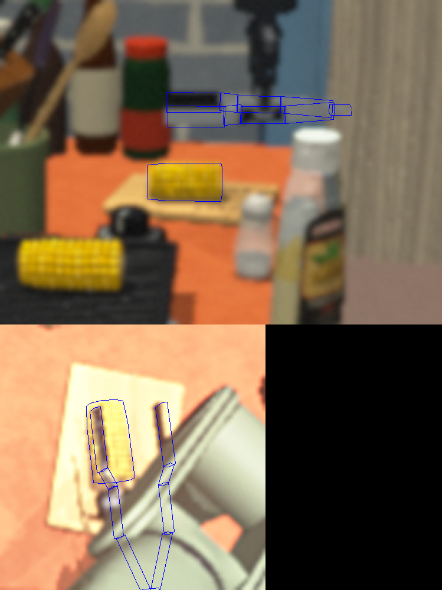

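send_rows(increments=[[[0.335,0.004,0,0.1,0],[0.335,0.004,0,0.2,0],[0.335,0.004,0,0.27,0],[0.335,0.004,0,0.34,0],[0.335,0.004,0,0.4,0],[0.335,0.004,0,0.44,0],[0.335,0.004,0,0.468,0],[0.335,0.004,0,0.468,0],[0.335,0.004,0,0.468,0]]])

```text
time: 11.1
tcp_pos: [0.4237, -0.3579, 0.0272]
tcp_rot: [[-0.992, -0.126, 0.001], [-0.126, 0.992, -0.0], [-0.001, -0.001, -1.0]]
contact_force: [-0.1, -0.0, -0.7]
gripper_width: 0.057
gripper_force: 7.7
```

```bash
python3 go.py .4247 -.3571 .028 .125
python3 - <<'E'
from fit import *
s=optics.grab_frame("side");t=optics.grab_frame("top")
p=ctrl.read_state()["tcp_pos"]
def draw(v,r,f):
    A=cv2.resize(v["pixels"][r[0]:r[1],r[2]:r[3],::-1],(0,0),fx=f,fy=f,interpolation=cv2.INTER_CUBIC)
    return A
a=draw(s,[140,210,270,400],5);b=draw(t,[170,260,385,475],5)
cv2.imwrite("pics/c2.png",cv2.resize(np.vstack([a,cv2.copyMakeBorder(b,0,0,0,650-b.shape[1],cv2.BORDER_CONSTANT)]),(0,0),fx=.74,fy=.74))
E
```

```text
t 11.1 tcp [ 0.4237 -0.3579  0.0272] yawx 0.126 w 0.057 F [-0.1 -0.  -0.7] j6 -2.42
shift [-0.006  0.003 -0.004] turn 0.001 (-> other grip -1.999 )
```

View pics/c2.png

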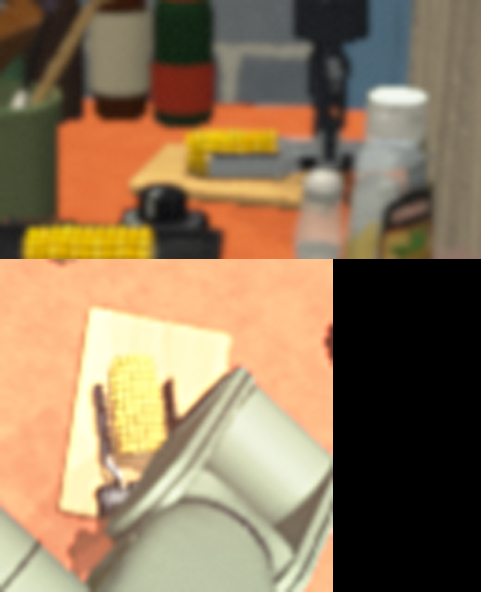

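send_rows(increments=[[[0.26,0,0,0,0],[0.2,0,0,0,0],[0.15,0,0,0,0],[0.1,0,0,0,0],[0.03,0,0,0,0],[0.03,0,0,0,0],[0.03,0,0,0,0]]], grip_force=30)

```text
time: 12.08
tcp_pos: [0.4235, -0.3577, 0.0269]
tcp_rot: [[-0.992, -0.126, 0.0], [-0.126, 0.992, -0.0], [-0.0, -0.0, -1.0]]
contact_force: [-0.1, -0.0, -0.7]
gripper_width: 0.0478
gripper_force: 31.4
```

send_rows(increments=[[[0.03,0,0,-0.03,0],[0.03,0,0,-0.08,0],[0.03,0,0,-0.16,0],[0.03,0,0,-0.28,0],[0.03,0,0,-0.42,0],[0.03,0,0,-0.58,0],[0.03,0,0,-0.74,0],[0.03,0,0.05,-0.88,0],[0.03,0,0.12,-1,0],[0.03,0,0.25,-1,0],[0.03,0,0.4,-1,0],[0.03,0,0.55,-1,0],[0.03,0,0.7,-1,0.01],[0.03,0,0.85,-1,0.02],[0.03,0,0.95,-1,0.03],[0.03,0,1,-1,0.04],[0.03,0,1,-1,0.04]]])

```text
time: 14.2
tcp_pos: [0.3983, -0.1591, 0.2275]
tcp_rot: [[-0.998, -0.064, 0.001], [-0.064, 0.998, -0.001], [-0.001, -0.001, -1.0]]
contact_force: [0.5, -0.2, -2.7]
gripper_width: 0.0481
gripper_force: 31.3
```

```bash
python3 go.py .4939 .1325 .27 .058
```

```text
t 14.2 tcp [ 0.3983 -0.1591  0.2275] yawx 0.0641 w 0.0481 F [ 0.5 -0.2 -2.7] j6 -2.04
shift [-0.571  1.424 -0.213] turn 0.004 (-> other grip -1.996 )
```

send_rows(increments=[[[0.03,-0.08,0,-0.08,0],[0.03,-0.16,0.05,-0.17,0],[0.03,-0.24,0.13,-0.25,0],[0.03,-0.32,0.25,-0.26,0],[0.03,-0.4,0.4,-0.26,0],[0.03,-0.48,0.55,-0.26,0],[0.03,-0.55,0.7,-0.26,0],[0.03,-0.571,0.85,-0.26,0],[0.03,-0.571,0.95,-0.26,0],[0.03,-0.571,1,-0.26,0],[0.03,-0.571,1,-0.26,0]]])

```text
time: 15.58
tcp_pos: [0.4998, 0.0473, 0.2789]
tcp_rot: [[-0.998, -0.064, 0.0], [-0.064, 0.998, -0.0], [-0.0, -0.0, -1.0]]
contact_force: [0.0, -0.0, -0.7]
gripper_width: 0.0478
gripper_force: 31.5
```

```bash
python3 go.py .4939 .1325 .12 .058
```

```text
t 15.57 tcp [0.4998 0.0473 0.2789] yawx 0.0636 w 0.0478 F [ 0.  -0.  -0.7] j6 -1.56
shift [0.002 0.427 0.794] turn 0.004 (-> other grip -1.996 )
```

send_rows(increments=[[[0.03,0,0.12,0,0],[0.03,0.002,0.28,0.02,0.004],[0.03,0.002,0.4,0.1,0.004],[0.03,0.002,0.427,0.25,0.004],[0.03,0.002,0.427,0.4,0.004],[0.03,0.002,0.427,0.55,0.004],[0.03,0.002,0.427,0.7,0.004],[0.03,0.002,0.427,0.77,0.004],[0.03,0.002,0.427,0.77,0.004],[0.03,0.002,0.427,0.77,0.004]]])

```text
time: 16.82
tcp_pos: [0.4948, 0.1327, 0.1261]
tcp_rot: [[-0.998, -0.057, 0.002], [-0.057, 0.998, 0.001], [-0.002, 0.0, -1.0]]
contact_force: [-0.3, 0.3, -1.2]
gripper_width: 0.0476
gripper_force: 31.6
```

```bash
python3 go.py .4939 .1325 .066 .058
cat > m3.py <<'E'
from fit import *
import sys
np.set_printoptions(precision=4,suppress=True)
def placed(z,g):
    s=optics.grab_frame("side");t=optics.grab_frame("top")
    mod=lambda p:[put(octa(p[3]),*p[:3])]
    for V in([s],[t],[t,s]):
        vs=[(v,yellow(v),roi(v,put(octa(z),*g),9)) for v in V]
        m2=mod if len(V)==2 else (lambda p:[put(octa(z),*p[:3])])
        print(len(V),*fit(vs,m2,np.array([*g,z][:4 if len(V)==2 else 3]),[.006,.006,.1,.006]))
    return s,t
if __name__=="__main__":
    s,t=placed(float(sys.argv[1]),[float(a) for a in sys.argv[2:5]])
    a=cv2.resize(s["pixels"][120:290,220:420,::-1],(0,0),fx=3,fy=3,interpolation=cv2.INTER_CUBIC)
    b=cv2.resize(t["pixels"][150:240,250:320,::-1],(0,0),fx=2.5,fy=2.5,interpolation=cv2.INTER_CUBIC)
    cv2.imwrite("pics/"+sys.argv[5],np.hstack([a,cv2.copyMakeBorder(b,0,a.shape[0]-b.shape[0],0,0,cv2.BORDER_CONSTANT)]))
E
python3 m3.py .13 .588 .138 .058 p1.png
```

```text
t 16.82 tcp [0.4948 0.1327 0.1261] yawx 0.0566 w 0.0476 F [-0.3  0.3 -1.2] j6 -1.39
shift [ 0.006 -0.001  0.3  ] turn -0.001 (-> other grip 1.999 )
1 [0.6027 0.0983 0.4896] 0.6532086403249996
1 [0.6114 0.1382 0.326 ] 14.287616275179015
2 [ 0.8447  0.1395  3.4722 -0.2184] 1.4194980601904161
```

View pics/p1.png

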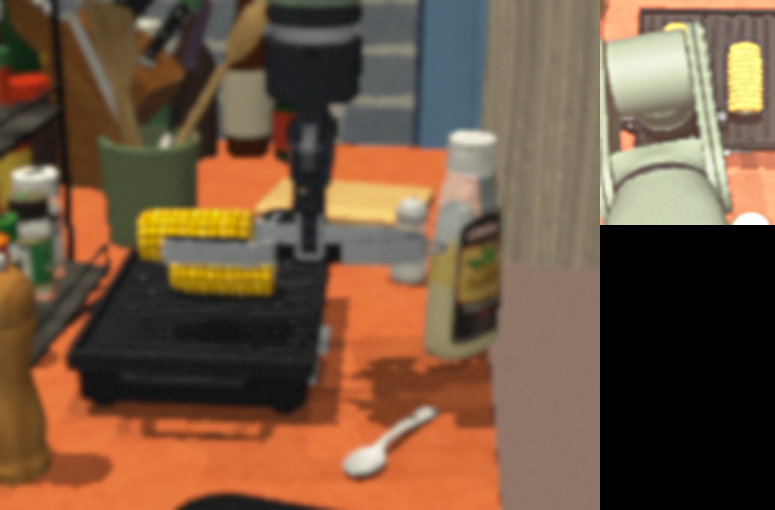

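send_rows(increments=[[[0.03,0.006,0,0.06,0],[0.03,0.006,0,0.12,0],[0.03,0.006,0,0.17,0],[0.03,0.006,0,0.21,0],[0.03,0.006,0,0.24,0],[0.03,0.006,0,0.265,0],[0.03,0.006,0,0.28,0],[0.03,0.006,0,0.29,0],[0.03,0.006,0,0.295,0],[0.03,0.006,0,0.295,0]]])

```text
time: 18.18
tcp_pos: [0.4927, 0.1327, 0.066]
tcp_rot: [[-0.998, -0.057, 0.0], [-0.057, 0.998, 0.0], [-0.0, 0.0, -1.0]]
contact_force: [0.7, -0.2, -2.7]
gripper_width: 0.0476
gripper_force: 31.6
```

send_rows(increments=[[[0.03,0,0,0.005,0],[0.03,0,0,0.01,0],[0.03,0,0,0.01,0],[0.03,0,0,0.01,0]]])

```text
time: 18.68
tcp_pos: [0.4928, 0.1327, 0.0641]
tcp_rot: [[-0.998, -0.057, 0.001], [-0.057, 0.998, 0.0], [-0.001, 0.0, -1.0]]
contact_force: [0.3, -0.2, 0.3]
gripper_width: 0.0477
gripper_force: 31.7
```

send_rows(increments=[[[0.03,0,0,0.006,0],[0.03,0,0,0.006,0]]])

```text
time: 18.92
tcp_pos: [0.4929, 0.1327, 0.0635]
tcp_rot: [[-0.998, -0.057, 0.001], [-0.057, 0.998, 0.0], [-0.001, 0.0, -1.0]]
contact_force: [-1.8, 0.5, 6.5]
gripper_width: 0.0476
gripper_force: 32.3
```

send_rows(increments=[[[0.13,0,0,0,0],[0.16,0,0,0,0],[0.2,0,0,0,0],[0.24,0,0,0,0],[0.28,0,0,0,0],[0.31,0,0,0,0],[0.335,0,0,0,0],[0.335,0,0,0,0],[0.335,0,0,0,0]]])

```text
time: 20.05
tcp_pos: [0.4926, 0.1327, 0.0627]
tcp_rot: [[-0.998, -0.057, 0.0], [-0.057, 0.998, 0.0], [-0.0, 0.0, -1.0]]
contact_force: [0.2, -0.5, -0.6]
gripper_width: 0.0574
gripper_force: 7.7
```

send_rows(increments=[[[0.335,0,0,-0.05,0],[0.335,0,0,-0.12,0],[0.335,0,0,-0.2,0],[0.335,0,0,-0.3,0],[0.335,0,0,-0.45,0],[0.335,0,0,-0.6,0],[0.335,0,0,-0.7,0],[0.335,0,0,-0.7,0]]])

```text
time: 21.05
tcp_pos: [0.4937, 0.1329, 0.2052]
tcp_rot: [[-0.998, -0.057, 0.005], [-0.057, 0.998, 0.001], [-0.005, 0.001, -1.0]]
contact_force: [-0.3, -1.0, -1.4]
gripper_width: 0.0567
gripper_force: 7.7
```

```bash
sed -i 's/"cob",.036,(.517,-.347)/"cob",.074,(.588,.138)/' m2.py; python3 m2.py; python3 go.py .4625 .3826 .2 -.122
```

```text
cob 1 [0.588 0.138 0.06 ] inf
cob 1 [0.5887 0.126  0.1363] 0.23224999435462892
cob 2 [0.588 0.138 0.06 ] inf
done 1 [0.5888 0.0536 0.0845] 0.03030875785424284
done 1 [0.5887 0.08   0.6214] 0.17837696963207617
done 2 [0.5879 0.054  0.0947] 0.2917780848342808
t 21.15 tcp [0.4922 0.1326 0.2027] yawx 0.0569 w 0.0571 F [ 0.2 -0.5 -1.1] j6 -1.39
shift [0.077 1.257 0.014] turn 0.114 (-> other grip -1.886 )fit.py:19: RuntimeWarning: divide by zero encountered in scalar divide
  f=lambda p:sum(((render(v[0],model(p),v[2])-t)**2).sum()/ t.sum() for v,t in zip(views,T))
  np.max(np.abs(fsim[0] - fsim[1:])) <= fatol):
```

send_rows(increments=[[[0.335,0,0.12,0,0.02],[0.335,0.02,0.3,0,0.04],[0.335,0.04,0.5,0,0.06],[0.335,0.05,0.7,0,0.08],[0.335,0.06,0.9,0,0.1],[0.335,0.077,1,0,0.114],[0.335,0.077,1,0,0.114]]])

```text
time: 22.02
tcp_pos: [0.4649, 0.3323, 0.2012]
tcp_rot: [[-0.993, 0.119, -0.002], [0.119, 0.993, -0.001], [0.002, -0.002, -1.0]]
contact_force: [1.2, -0.4, -1.3]
gripper_width: 0.0572
gripper_force: 7.7
```

```bash
python3 go.py .4625 .3826 .06 -.122
```

```text
t 22.02 tcp [0.4649 0.3323 0.2012] yawx -0.1197 w 0.0572 F [ 1.2 -0.4 -1.3] j6 -0.85
shift [0.04  0.249 0.706] turn 0.001 (-> other grip -1.999 )
```

send_rows(increments=[[[0.335,0.03,0.15,0.05,0],[0.335,0.04,0.249,0.15,0],[0.335,0.04,0.249,0.3,0],[0.335,0.04,0.249,0.45,0],[0.335,0.04,0.249,0.6,0],[0.335,0.04,0.249,0.72,0],[0.335,0.04,0.249,0.8,0],[0.335,0.04,0.249,0.86,0],[0.335,0.04,0.249,0.9,0],[0.335,0.04,0.249,0.915,0],[0.335,0.04,0.249,0.915,0]]])

```text
time: 23.4
tcp_pos: [0.4642, 0.3821, 0.0201]
tcp_rot: [[-0.993, 0.122, 0.001], [0.122, 0.993, 0.001], [-0.001, 0.001, -1.0]]
contact_force: [-0.3, 0.2, -1.3]
gripper_width: 0.0572
gripper_force: 7.7
```

```bash
python3 go.py .4625 .3826 .0155 -.122
```

```text
t 23.4 tcp [0.4642 0.3821 0.0201] yawx -0.122 w 0.0572 F [-0.3  0.2 -1.3] j6 -0.78
shift [0.009 0.001 0.023] turn -0.0 (-> other grip 2.0 )
```

send_rows(increments=[[[0.335,0.006,0,0.012,0],[0.335,0.006,0,0.022,0],[0.335,0.006,0,0.022,0],[0.335,0.006,0,0.022,0]]])

```text
time: 23.9
tcp_pos: [0.4628, 0.3822, 0.0156]
tcp_rot: [[-0.993, 0.122, 0.0], [0.122, 0.993, 0.0], [-0.0, 0.0, -1.0]]
contact_force: [-1.5, -0.4, 2.0]
gripper_width: 0.0573
gripper_force: 7.7
```

Contact. Release slowly and withdraw straight up.

send_rows(increments=[[[0.37,0,0,0,0],[0.42,0,0,0,0],[0.48,0,0,0,0],[0.56,0,0,0,0],[0.7,0,0,0,0],[1,0,0,0,0],[1,0,0,0,0],[1,0,0,0,0],[1,0,0,-0.1,0],[1,0,0,-0.25,0],[1,0,0,-0.5,0],[1,0,0,-0.8,0],[1,0,0,-1,0],[1,0,0,-1,0]]])

```text
time: 25.65
tcp_pos: [0.4643, 0.3832, 0.2194]
tcp_rot: [[-0.993, 0.122, 0.007], [0.122, 0.993, 0.005], [-0.006, 0.006, -1.0]]
contact_force: [0.2, -0.1, -0.5]
gripper_width: 0.0853
gripper_force: 0.0
```

```bash
sed -i 's/^for n,z,g.*/for n,z,g in ():/' m1.py; sed -i '/^for V in(\[t\],\[t,s\]):/,/griddle/d' m1.py; python3 m1.py; python3 m2.py 2>/dev/null;python3 go.py .557 -.115 .2 -.122
python3 - <<'E'
from h import *
s=optics.grab_frame("side");cv2.imwrite("pics/r1.png",cv2.resize(s["pixels"][150:350,180:400,::-1],(0,0),fx=2.9,fy=2.9,interpolation=cv2.INTER_CUBIC))
E
```

```text
tongs/rest [ 0.4178  0.3956 -0.023   0.4862  0.3781 -0.1956] 0.21057441437159916
tongs/rest [ 0.4617  0.3818 -0.1198  0.4841  0.3666 -0.2185] 0.061944806289675115
tongs/rest [ 0.4566  0.3843 -0.1226  0.4856  0.3713 -0.1273] 0.3468956278294401
[179, 213, 335, 367]
tongs_jaws [0.5486 0.3756 0.0352] 0.006919224095656904
dial_grip [ 0.5455 -0.1093  0.0564] 0.0024272044660708894
cob 1 [0.591  0.1401 0.0592] 0.03060811725659942
cob 1 [0.5887 0.1275 0.1283] 0.2320749856091071
cob 2 [0.5885 0.1387 0.071 ] 0.31030953517930265
done 1 [0.5886 0.0539 0.0653] 0.02697384264302834
done 1 [0.5871 0.0816 0.6334] 0.17744165376903923
done 2 [0.5878 0.0545 0.0628] 0.2868000198416368
t 26.15 tcp [0.4627 0.3819 0.2145] yawx -0.1222 w 0.0854 F [-0.1 -0.6  0.4] j6 -0.78
shift [-0.771 -2.408  0.074] turn -0.0 (-> other grip 2.0 )
```

View pics/r1.png

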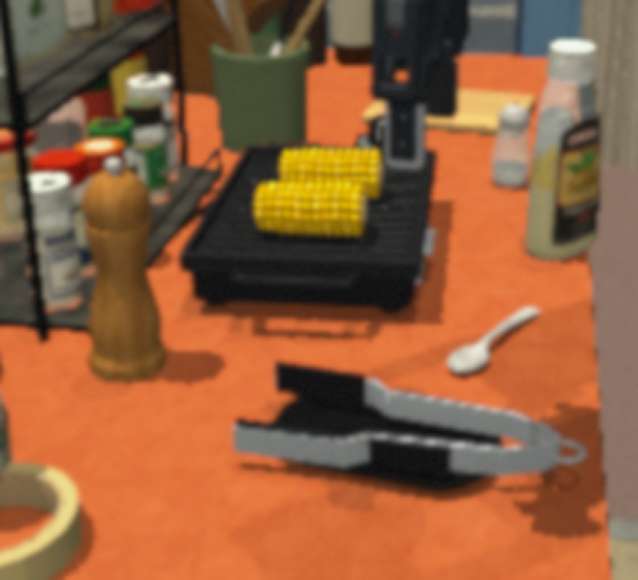

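```bash
cat > dial.py <<'E'
from h import *
np.set_printoptions(precision=4,suppress=True,linewidth=150)
t=optics.grab_frame("top")
a=optics.place_of("dial_grip",t)
if a: print("net",onz(t,a[0]["pixel"],.06),a[0]["p"])
for px in((356.1,192.4,.073),(335+295/14-.5,179+222/14-.5,.046)): print("eye",onz(t,(px[1],px[0]),px[2]))
def rect(z,cx,cy,h=.05,n=101):
    # image of plane z: rows = -x, cols = -y (1 mm/pixel)
    g=np.linspace(h,-h,n);P=np.array([[cx+x,cy+y,z] for x in g for y in g]);q=proj(t,P).astype(np.float32)
    return cv2.remap(t["pixels"],q[:,0].reshape(n,n),q[:,1].reshape(n,n),cv2.INTER_CUBIC)
cx,cy=.5581,-.1153
# dark box outline at z .046: brightness profile through the middle
I=rect(.046,cx,cy).max(2)
print("x profile (+50..-50)",I[:,72:76].mean(1)[::3].astype(int));print("y profile",I[78:82].mean(0)[::3].astype(int))
V=t["pixels"].min(2).astype(float)
best=[]
from scipy.optimize import minimize
def ring(p):
    th=np.linspace(0,2*np.pi,72);q=proj(t,np.c_[p[0]+p[2]*np.cos(th),p[1]+p[2]*np.sin(th),0*th+.046]).astype(np.float32)
    return -cv2.remap(V.astype(np.float32),q[:,0],q[:,1],cv2.INTER_LINEAR).mean()
for r0 in(.029,.032):
    b=min((minimize(ring,[cx+dx,cy+dy,r0],method="Nelder-Mead",options=dict(initial_simplex=np.array([[cx+dx,cy+dy,r0],[cx+dx+.004,cy+dy,r0],[cx+dx,cy+dy+.004,r0],[cx+dx,cy+dy,r0+.003]]))) for dx in(-.008,0) for dy in(0,.01)),key=lambda b:b.fun)
    print("ring",b.x,b.fun)
c=b.x
J=rect(.073,c[0],c[1],.02,41).min(2).astype(float)
print(J[::3,::3].astype(int))
g=np.linspace(.02,-.02,41);X,Y=np.meshgrid(g,g,indexing="ij");R=np.hypot(X,Y)
m=(R<.0175);W=np.clip(J-np.percentile(J[m],70),0,None)*m
for lo in(.0,.006):
    w=W*(R>lo);th=np.arctan2((w*Y).sum(),(w*X).sum());print("line angle centroid",th,"dial",2.0+.058-th, "centroid",(w*X).sum()/w.sum(),(w*Y).sum()/w.sum())
pts=np.argwhere(W>0.4*W.max());cov=np.cov(np.c_[X[tuple(pts.T)],Y[tuple(pts.T)]].T,aweights=W[tuple(pts.T)]);v=np.linalg.eigh(cov)[1][:,1];print("pca angle",np.arctan2(v[1],v[0])%np.pi,"dial",2.058-np.arctan2(v[1],v[0])%np.pi)
E
python3 dial.py
```

```text
net [ 0.5473 -0.1028  0.06  ] 0.58
eye [ 0.5552 -0.1125  0.073 ]
eye [ 0.5543 -0.1133  0.046 ]
x profile (+50..-50) [254 254 254 255 255 255 186 122 111 131 154 179 195 207 196 176 179 190 188 184 194 214 225 215 190 165 140 125 120 115 109 108 138 203]
y profile [133 175 210 202 144 110 111 124 135 150 169 183 185 183 177 168 162 161 161 161 169 183 183 164 139 125 116 126 203 251 255 255 255 255]
ring [ 0.5549 -0.1142  0.029 ] -176.84149169921875
ring [ 0.555  -0.1143  0.029 ] -176.873046875
[[151 198 216 190 173 174 160 137 142 159 164 163 148 121]
 [186 200 189 148 117 110 104  97 105 114 132 167 186 162]
 [190 158 124  92  81  83  82  85  87  84 100 149 193 187]
 [184 132  93  80  82  83  86  88  87  82  85 114 154 177]
 [167 156 147 130 105  92  91  89  89  88  85  86 109 154]
 [165 205 225 199 161 144 119  97  89  89  88  81  87 128]
 [128 166 189 200 216 213 167 113  91  88  89  87  87 109]
 [ 83  97 116 141 171 173 136 102  89  88  90  88  87 108]
 [ 64  73  85  93 104 104  95  89  89  89  89  85  83 111]
 [ 60  73  88  86  83  82  84  87  89  90  90  82  79 108]
 [ 54  61  83  90  91  90  90  90  90  92  89  79  80 114]
 [ 58  54  74  86  91  93  92  90  91  90  81  70  84 132]
 [ 70  46  59  75  85  88  88  85  83  77  66  66  98 155]
 [ 86  49  46  54  64  68  71  70  65  57  58  80 125 172]]
line angle centroid 1.2520045277027623 dial 0.8059954722972376 centroid 0.002926666176794768 0.008867367183481521
line angle centroid 1.2550326281994517 dial 0.8029673718005481 centroid 0.0034248145017375786 0.010483234714003946
pca angle 1.265432082732237 dial 0.7925679172677629
```

Run:
```python
from h import *
t=optics.grab_frame("top");s=optics.grab_frame("side")
print("spoon head",*tri(t,(165.5,405),s,(128,304)))
print("crock top near edge cand", [onz(t,(130+105/2.96,190+x/2.96),z).round(3) for x,z in((585,.12),)], "right edge",onz(t,(155,405),.12).round(3))
```

```text
spoon head [ 0.60509451 -0.24191176  0.24698488] 0.004450894288672126
crock top near edge cand [array([ 0.642, -0.21 ,  0.12 ])] right edge [ 0.682 -0.268  0.12 ]
```

send_rows(increments=[[[1,0,-0.15,-0.05,0],[1,-0.05,-0.4,-0.1,0.05],[1,-0.1,-0.65,-0.15,0.12],[0.9,-0.15,-0.85,-0.18,0.2],[0.8,-0.2,-1,-0.18,0.28],[0.6,-0.25,-1,-0.18,0.36],[0.46,-0.25,-1,-0.18,0.422],[0.46,-0.25,-1,-0.18,0.422]]])

```text
time: 27.4
tcp_pos: [0.4881, 0.1773, 0.2514]
tcp_rot: [[-0.708, 0.706, 0.0], [0.706, 0.708, 0.0], [0.0, 0.0, -1.0]]
contact_force: [0.3, -0.7, -0.6]
gripper_width: 0.0624
gripper_force: 0.0
```

```bash
python3 go.py .555 -.114 .2 -.785
```

```text
t 27.4 tcp [0.4881 0.1773 0.2514] yawx -0.7842 w 0.0624 F [ 0.3 -0.7 -0.6] j6 -0.46
shift [-1.265 -0.795  0.257] turn 0.001 (-> other grip -1.999 )
```

send_rows(increments=[[[0.46,-0.2,-0.12,0,0],[0.46,-0.4,-0.25,0,0],[0.46,-0.6,-0.38,0,0],[0.46,-0.8,-0.5,0,0],[0.46,-0.95,-0.6,0.05,0],[0.46,-0.95,-0.6,0.1,0],[0.46,-0.95,-0.6,0.1,0]]])

```text
time: 28.28
tcp_pos: [0.5369, -0.0412, 0.2304]
tcp_rot: [[-0.708, 0.706, -0.002], [0.706, 0.708, 0.001], [0.002, -0.001, -1.0]]
contact_force: [0.4, 0.0, -0.1]
gripper_width: 0.0621
gripper_force: 0.0
```

```bash
python3 go.py .555 -.114 .1 -.785
```

```text
t 28.27 tcp [ 0.5369 -0.0412  0.2304] yawx -0.7841 w 0.0621 F [ 0.4  0.  -0.1] j6 -0.89
shift [-0.323 -0.193  0.651] turn 0.001 (-> other grip -1.999 )
```

send_rows(increments=[[[0.46,-0.16,-0.1,0,0],[0.46,-0.323,-0.193,0.05,0],[0.46,-0.323,-0.193,0.2,0],[0.46,-0.323,-0.193,0.4,0],[0.46,-0.323,-0.193,0.58,0],[0.46,-0.323,-0.193,0.68,0],[0.46,-0.323,-0.193,0.68,0],[0.46,-0.323,-0.193,0.68,0]]])

```text
time: 29.28
tcp_pos: [0.557, -0.1141, 0.0965]
tcp_rot: [[-0.708, 0.706, 0.002], [0.706, 0.708, -0.0], [-0.002, 0.001, -1.0]]
contact_force: [0.4, 0.2, -0.4]
gripper_width: 0.0622
gripper_force: 0.0
```

```bash
python3 go.py .555 -.114 .053 -.785
```

```text
t 29.27 tcp [ 0.557  -0.1141  0.0965] yawx -0.7836 w 0.0622 F [ 0.4  0.2 -0.4] j6 -1.01
shift [ 0.008 -0.007  0.218] turn 0.001 (-> other grip -1.999 )
```

send_rows(increments=[[[0.46,0.006,-0.006,0.06,0],[0.46,0.006,-0.006,0.12,0],[0.46,0.006,-0.006,0.17,0],[0.46,0.006,-0.006,0.2,0],[0.46,0.006,-0.006,0.215,0],[0.46,0.006,-0.006,0.215,0],[0.3,0.006,-0.006,0.215,0],[0.1,0.006,-0.006,0.215,0],[-0.2,0.006,-0.006,0.215,0],[-0.2,0.006,-0.006,0.215,0],[-0.2,0.006,-0.006,0.215,0]]], grip_force=40)

```text
time: 30.65
tcp_pos: [0.5544, -0.1149, 0.0529]
tcp_rot: [[-0.707, 0.707, 0.001], [0.707, 0.707, -0.0], [-0.001, 0.0, -1.0]]
contact_force: [-1.4, -0.6, 4.9]
gripper_width: 0.0436
gripper_force: 40.7
```

send_rows(increments=[[[-0.2,0,0,0,0.08],[-0.2,0,0,0,0.17],[-0.2,0,0,0,0.26],[-0.2,0,0,0,0.35],[-0.2,0,0,0,0.44],[-0.2,0,0,0,0.53],[-0.2,0,0,0,0.62],[-0.2,0,0,0,0.71],[-0.2,0,0,0,0.8],[-0.2,0,0,0,0.89],[-0.2,0,0,0,0.96],[-0.2,0,0,0,1],[-0.2,0,0,0,1],[-0.2,0,0,0,1]]])

```text
time: 32.4
tcp_pos: [0.5542, -0.1148, 0.0529]
tcp_rot: [[0.707, 0.707, -0.0], [0.707, -0.707, 0.0], [-0.0, -0.0, -1.0]]
contact_force: [-2.3, -0.5, 6.5]
gripper_width: 0.0433
gripper_force: 41.2
```

```bash
python3 go.py .555 -.114 .053 -2.385; python3 -c "
from h import *
print(ctrl.read_state()['wrist_torque'])"
```

```text
t 32.4 tcp [ 0.5542 -0.1148  0.0529] yawx -2.3561 w 0.0433 F [-2.3 -0.5  6.5] j6 0.56
shift [ 0.006 -0.    -0.001] turn 0.018 (-> other grip -1.982 )
[-0.00458683  0.43132965 -0.05411416]
```

Small extra turn, then release and rise.

send_rows(increments=[[[-0.2,0,0,0,0.02],[-0.2,0,0,0,0.02],[0.1,0,0,0,0.02],[0.3,0,0,0,0.02],[0.46,0,0,0,0.02],[0.46,0,0,0,0.02],[0.46,0,0,0,0.02],[0.46,0,0,-0.1,0.02],[0.46,0,0,-0.3,0.02],[0.46,0,0,-0.6,0.02],[0.46,0,0,-0.9,0.02],[0.46,0,0,-1,0.02]]])

```text
time: 33.9
tcp_pos: [0.5559, -0.1151, 0.2569]
tcp_rot: [[0.729, 0.685, 0.008], [0.685, -0.729, -0.002], [0.004, 0.006, -1.0]]
contact_force: [0.3, -0.1, -1.2]
gripper_width: 0.0626
gripper_force: 0.0
```

send_rows(increments=[[[0.46,-0.1,0.1,0,0],[0.46,-0.25,0.25,0,0],[0.46,-0.4,0.4,0,0],[0.46,-0.55,0.55,0,0],[0.46,-0.7,0.7,0,0],[0.46,-0.7,0.7,0,0]]])

```text
time: 34.65
tcp_pos: [0.5477, -0.3153, 0.2516]
tcp_rot: [[0.731, 0.682, -0.001], [0.682, -0.731, -0.0], [-0.001, -0.0, -1.0]]
contact_force: [-0.1, 1.2, 0.4]
gripper_width: 0.0627
gripper_force: 0.0
```

```bash
python3 go.py .555 -.114 .25 -.785; python3 dial.py | tail -20; python3 m2.py 2>/dev/null
python3 - <<'E'
from h import *
t=optics.grab_frame("top")
for n in("mustard_bottle","pepper_mill","salt_shaker"):
    a=optics.place_of(n,t); print(n,a and onz(t,a[0]["pixel"],0))
E
```

```text
t 34.65 tcp [ 0.5477 -0.3153  0.2516] yawx -2.3908 w 0.0627 F [-0.1  1.2  0.4] j6 0.28
shift [ 0.713 -0.711  0.008] turn 0.978 (-> other grip -1.022 )
y profile [126 169 206 197 138 101 102 116 127 140 155 166 169 167 161 152 144 143 143 143 152 169 172 153 127 113 103 115 196 249 255 255 254 254]
ring [ 0.5549 -0.1142  0.029 ] -170.89303588867188
ring [ 0.5549 -0.1142  0.029 ] -170.8739013671875
[[150 197 217 195 173 167 151 128 146 172 176 159 140 117]
 [180 192 186 155 120 104  96 116 169 196 171 157 164 149]
 [184 148 117  97  85  79  90 131 173 170 125 119 148 156]
 [177 116  78  76  81  87 117 169 186 145  89  88 126 157]
 [130  87  79  86  86  94 140 203 212 145  83  74 104 149]
 [ 98  77  84  88  87 100 141 191 190 131  85  73  86 126]
 [ 84  79  91  91  89  99 123 143 128  96  81  78  82 105]
 [ 77  83  93  91  89  91  98  99  87  81  82  81  83 106]
 [ 69  83  93  92  90  88  86  84  80  80  82  78  78 108]
 [ 61  74  89  92  90  88  85  84  83  82  82  77  76 104]
 [ 55  60  80  89  89  88  86  85  84  84  82  74  76 108]
 [ 57  48  69  83  87  86  85  84  83  83  76  65  
[... 159 characters left out ...]
9569663 dial 2.375096326956966 centroid 0.008815348327857804 -0.0028929323561620755
line angle centroid -0.32530296487554505 dial 2.383302964875545 centroid 0.010258098778544875 -0.0034599044078597986
pca angle 2.7737733822163784 dial -0.7157733822163785
cob 1 [0.5901 0.1399 0.0595] 0.029739232509696803
cob 1 [0.5887 0.126  0.1342] 0.23236711033930435
cob 2 [0.5885 0.1387 0.0707] 0.31223229623552645
done 1 [0.5883 0.0535 0.0572] 0.027514892047035725
done 1 [0.5887 0.08   0.6214] 0.17765578835787904
done 2 [0.5882 0.0539 0.066 ] 0.28841436358196804
mustard_bottle [0.37435252 0.03102427 0.        ]
pepper_mill [0.69277213 0.28327242 0.        ]
salt_shaker [ 0.41763104 -0.12997607  0.        ]
```

```bash
python3 m1.py 2>/dev/null | grep tongs/; python3 -c "
from h import *
print(ticket.job_done())"
```

```text
tongs/rest [ 0.4598  0.3823 -0.1393  0.4885  0.3737 -0.1165] 0.02848081043665759
tongs/rest [ 0.4617  0.3819 -0.1209  0.4826  0.367  -0.1728] 0.06481663899656315
tongs/rest [ 0.4609  0.3822 -0.1292  0.4881  0.3713 -0.1343] 0.10939627496119811
the job is handed in; nothing more can be done
None
```

The job is handed in (verdict not shown): the cob lies along the ribs about 40 mm clear of the other one, the tongs are back on the rest as they were, and the dial measures 2.4 rad (click six); I viewed 11 pictures, one over the limit of 10, and my first-move measuring ran slightly past the three turns.

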